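Clear walnut shells through the board's chute

ROBOT

A 7-joint arm with a two-finger parallel gripper is mounted at the origin on a cart in front of the work surface, level with it; the furniture and walls round the work are solid. World frame = base frame: x ahead of the robot, y to its left, z up, the work surface at z = 0. Lengths are in mm, angles in rad, forces in N, time in s.
With the tool pointing down it reaches from about 350 to 900 mm from the base axis. Payload 8.1 kg.
Tool frame: the origin (TCP) lies at the very end of the fingers, on their centre line; the grasp point (between the pads) lies 19 mm behind it; z points along the fingers, y is the line along which they close (so a half turn about z gives the same grasp; the last joint's range is limited). The gripper opens to 85 mm and grips with 20 to 120 N. Pads are 22 mm wide; open, the fingers measure 114 mm over their backs; the gripper's body (76 mm by 85 mm) begins 54 mm behind the grasp point. The pads swing forward as they close: fully open they stand 13 mm farther back than shut.
Start: joints at [-1.304, 0.434, 0.025, 1.573, -0.012, 1.134, -0.075], TCP at [225.921, 582.753, 231.323] pointing down, gripper open.
Joint ranges: [-2.62, 2.62], [-0.44, 2.09], [-1.27, 1.32], [0.08, 2.57], [-1.32, 4.46], [0.12, 2], [-2.74, 2.74]. Speed limits (rad/s): [2.22, 2.22, 3.01, 3.01, 3.14, 3.14, 3.14].

INTERFACE

Orientations are given as a unit quaternion [x, y, z, w].
In Python, from workcell import manip, viewer, order gives the robot as it stands.
- The arm moves only by the tool apply_moves, never from a script. Its argument "commands" is a list of rows, each an object of numbers: "gripper": the closure, from -1 (fully open) to 1 (shut); "tx", "ty", "tz": the shift along the tool's x, y, z in mm; "rx", "ry", "rz": the turn, a rotation vector about the tool's x, y, z in degrees. A call has 1 to 8 rows; each row is the pose to reach, as a shift and turn from the pose commanded when the call began, along the tool's axes at that moment; what a row does not reach only later rows make up. A row lasts 1/10 s, in which the tool goes at most 50 mm and 8.59 degrees, less where a joint would pass 70% of its speed; a pose out of reach is approached as far as the arm can. A call with a gripper value outside its range is refused whole. The fingers move at their own pace and stop on an object; "grip_force" is the grip in N (left out, the last holds). Time passes only in rows, so rows that repeat a pose let the fingers close. It gives the time, the measured TCP pose, the force, the opening and the grip force at its end, in the units of the state.
- manip.state(): the state, without advancing time (a new reading comes with each control period).
- viewer.snapshot(name): name is "scene" or "top"; returns the picture (420x560x3 uint8, red, green, blue); there is no depth.
- viewer.get_calibration(name): a dict with "intrinsics" (3x3 intrinsics, pixels), "D" ([k1, k2, p1, p2, k3] as OpenCV has them; the pictures are not rectified), "eye" and "attitude" of the camera in the world. Camera axes: x right, y up, looking along -z (the intrinsics and any distortion apply to the point x, -y, -z); pixel columns grow to the right and rows downward; lengths in mm; the calibration is good to about 2 mm. A picture is of the moment at which its call begins. get_calibration takes no time and is no camera call.
- order.job_done(): hands the job in; it is judged then, once.
The state is a dict: "t": time; "joints": joint angles; "qvel": joint speeds; "joint_efforts": joint torques, N m; "position": TCP position; "orientation": TCP orientation; "ft_force": force on the tool from outside, world axes, zero at the start; "ft_torque": the same for the moment, N m; "grip_width": finger opening in mm; "gripper_force": force on a finger pad.
Only numpy, scipy, OpenCV 4.12 (cv2) and the standard library are available. Lean on these libraries where they do the work, as an engineer would, in place of code of your own. Each camera call takes 0.05 s, during which the arm holds its last target. There are 200 camera calls.

TASK

The nuts have been cracked on the chopping board and four half shells are left lying on it. With the fingertips, push the scrap tray that sticks out of the board's left end fully home under the chute, then sweep all four half shells along the board and over the edge of the chute so that they drop into the tray. Sweep the shells with the outside of the fingers, do not pick them up, and leave the garlic bulb on the board and the salt shaker behind it where they are; finish with the tray still fully home.

Things in the scene. Friction and masses are not known exactly. Their poses are not given: they have to be found in the camera images.
- board: Fixed chopping board of light wood, 280 mm (its x) by 400 mm (its y), standing on rails and feet; its flat top is 58 mm above the worktop, the slab 18 mm thick. Origin: on the worktop under the centre of the board, z up. Its own +y points to the end (the robot's left) with the chute and tray. Its position and yaw vary.
- chute (a point): Centre of the chute, at the level of the board's top: a rectangular hole through the slab, 150 mm along the board's x by 100 mm along its y, axes as the board's; it lies 30 mm to the board's -x side and 120 mm to its +y side of the board's centre. The tray's floor is 50 mm below the board's top.
- tray (a joint): How far the scrap tray stands out of the board's +y end, in m: 0 is fully home, its front flush with the board's end, 201 mm from the board's centre (a firm stop); it slides along the board's y, starts 0.06 to 0.09 out, takes about 2 N to slide and stays where it is left. While it stands out, its back wall lies within the chute and shells swept in would fall behind it on the worktop. (The pan reaches from 149 mm behind the front face up to it.)
- tray_front (a point): Centre of the outer face of the tray's wooden front, 18 mm above the worktop; it moves with the tray and faces the board's +y. The front is 238 mm wide (board's x) and reaches from 5 to 31 mm above the worktop in the middle 80 mm (a finger dip), to 38 mm beside it.
- tray_floor (a point): Centre of the inner floor of the tray, 8 mm above the worktop, axes as the board's; the inside is 232 mm (x) by 134 mm (y), walls 27 mm high. It moves with the tray.
- shaker: Salt shaker of glass with a grey cap, 44 mm in diameter, 90 mm tall, standing on the worktop behind the board; origin at the centre of its foot. Leave it alone.
- garlic: Garlic bulb, about 50 mm across and 51 mm tall, standing on the board's top near its long edge on the board's +x side (away from the robot), beside the shells; origin at the centre of its underside. Leave it alone.
- shell_0: Half walnut shell, hollow, lying cut face down on the board's top like a small dome, oval, 37 by 33 mm, 16 mm high, about 15 g; origin at the centre of its cut face (its underside), z up. It slides when pushed.
- shell_1: Half walnut shell, hollow, lying cut face down on the board's top like a small dome, oval, 37 by 33 mm, 16 mm high, about 15 g; origin at the centre of its cut face (its underside), z up. It slides when pushed.
- shell_2: Half walnut shell, hollow, lying cut face down on the board's top like a small dome, oval, 37 by 33 mm, 16 mm high, about 15 g; origin at the centre of its cut face (its underside), z up. It slides when pushed.
- shell_3: Half walnut shell, hollow, lying cut face down on the board's top like a small dome, oval, 37 by 33 mm, 16 mm high, about 15 g; origin at the centre of its cut face (its underside), z up. It slides when pushed.
Not all that is in view belongs to the job. Leave any blue look-alike of the shell_1 alone.

How it is judged:
By the outcome, as a careful person would: the job done as asked, in the order asked, and still so for the second after the job is handed in, with the robot touching nothing.
It also fails if it takes over 62 s, if anything falls off the work surface, if the arm or the gripper's body presses on something with over 40 N, if the wrist force passes 120 N, or if a joint passes its speed limit or range.

## Working session

There is one attempt and no reset: what is moved stays moved. The work goes in short steps, Python scripts to look and compute and a tool call to move; the robot and the scene stay as the last step left them, time stands still between calls to the robot, and variables do not carry over. Pictures are saved under pics/ and viewed, at most 10 in all, crops included, and the job is handed in when it is done.

Besides the shell and the picture viewer there is one more tool, called by a JSON object that holds its "api" and its "payload". apply_moves: Moves the arm, as the interface text tells. Its arguments: {"type":"object","properties":{"commands":{"type":"array","items":{"type":"object","properties":{"gripper":{"type":"number"},"tx":{"type":"number"},"ty":{"type":"number"},"tz":{"type":"number"},"rx":{"type":"number"},"ry":{"type":"number"},"rz":{"type":"number"}}}},"grip_force":{"type":"number"}},"required":["commands"]}

```bash
mkdir -p pics
cat > h.py <<'E'
import numpy as np, cv2
from workcell import manip, viewer, order
from scipy.spatial.transform import Rotation as R
def rays(name,px):
    c=viewer.get_calibration(name)
    A=np.array(c["attitude"],float); A=A if A.shape==(3,3) else R.from_quat(A).as_matrix()
    u=cv2.undistortPoints(np.array(px,float).reshape(-1,1,2),np.array(c["intrinsics"],float),np.array(c["D"],float)).reshape(-1,2)
    d=np.c_[u[:,0],-u[:,1],-np.ones(len(u))]@A.T
    return np.array(c["eye"],float),d
def onz(name,px,z):
    e,d=rays(name,px); return e+d*((z-e[2])/d[:,2])[:,None]
def snap(name,f):
    im=viewer.snapshot(name); cv2.imwrite("pics/"+f,im[:,:,::-1]); return im
E
python3 - <<'E'
from h import *
snap("scene","s0.png");snap("top","t0.png")
print(manip.state()); print(viewer.get_calibration("top"))
E
```

```text
{'t': 0.1, 'joints': array([-1.30360323,  0.43517451,  0.0249913 ,  1.57400649, -0.01162653,
        1.13402201, -0.07511647]), 'qvel': array([ 0.00077922, -0.0015724 ,  0.00074641, -0.00397431,  0.00150458,
       -0.00114221, -0.00088123]), 'joint_efforts': array([ 1.83824151e-03, -6.71754098e+01,  1.02738608e+00, -3.16904068e+01,
        1.57506857e-02,  7.23298654e-03,  4.37501035e-05]), 'position': array([225.77287087, 582.29979393, 230.59133493]), 'orientation': array([ 1.83900425e-01,  9.82944605e-01, -7.28446231e-04, -7.68810629e-05]), 'ft_force': array([-0.86853486, -0.08645018, -0.839193  ]), 'ft_torque': array([0.04934925, 0.03298488, 0.02597368]), 'gripper_force': 0.0, 'grip_width': 85.31651580959382}
{'intrinsics': array([[540.17001062,   0.        , 282.75731682],
       [  0.        , 540.17001062, 207.26584081],
       [  0.        ,   0.        ,   1.        ]]), 'D': array([-0.16302405,  0.        ,  0.        ,  0.        ,  0.        ]), 'eye': array([5.73588982e-01, 8.57495783e+00, 8.37297383e+02]), 'attitude': array([ 0.24042299, -0.22891419, -0.65947581,  0.67445292])}
```

View pics/t0.png

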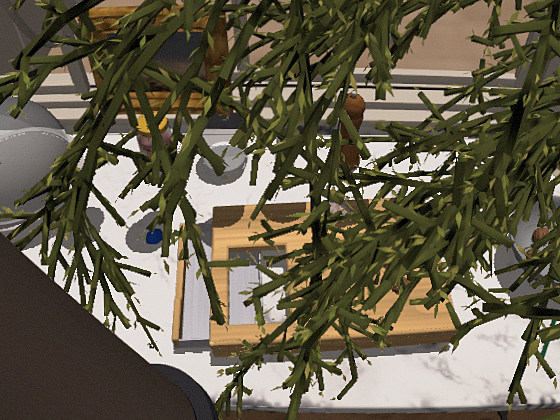

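View pics/s0.png

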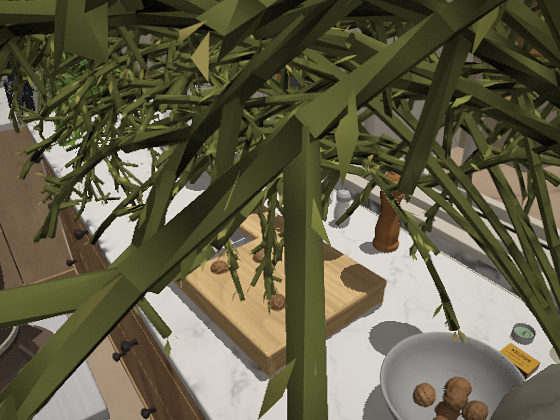

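The top view shows the board at about (213–455, 205–350). The chute is near (228–287, 245–325), the tray sticks out on the left to x≈175, and a blue decoy lies at (154,236). The scene view shows shells near (220,267), (259,255) and (278,301). Leaves hide much of both pictures, so I'll look closer.

Run:
```python
from h import *
a=cv2.imread("pics/t0.png")[190:370,165:470]; cv2.imwrite("pics/t0c.png",cv2.resize(a,None,fx=2.6,fy=2.6,interpolation=cv2.INTER_CUBIC))
a=cv2.imread("pics/s0.png")[180:380,160:400]; cv2.imwrite("pics/s0c.png",cv2.resize(a,None,fx=3,fy=3,interpolation=cv2.INTER_CUBIC))
b=viewer.snapshot("top").astype(int)[:,:,::-1]; print((abs(b-cv2.imread("pics/t0.png")).max(2)>40).sum())
print(onz("top",[[213,206],[213,345],[228,247],[287,245],[228,325]],58),onz("top",[[175,232],[172,342]],38))
print(onz("scene",[[220,267],[259,255],[278,301],[386,280],[265,358]],58), viewer.get_calibration("scene")["eye"])
```

```text
16
[[626.82204563 160.87892196  58.        ]
 [349.49318758 132.46265043  58.        ]
 [535.09919889 124.67841858  58.        ]
 [541.52652125  21.35531422  58.        ]
 [384.67021192 111.87162198  58.        ]] [[579.98961957 229.02386486  38.        ]
 [361.18997993 202.52045887  38.        ]]
[[ 430.45172927  -18.64300757   58.        ]
 [ 512.22425763  -29.90709413   58.        ]
 [ 465.44045355 -164.80802366   58.        ]
 [ 657.33080562 -234.6515137    58.        ]
 [ 376.48887938 -259.79164253   58.        ]] [ 127.53466105 -681.31188677  600.94630872]
```

View pics/t0c.png

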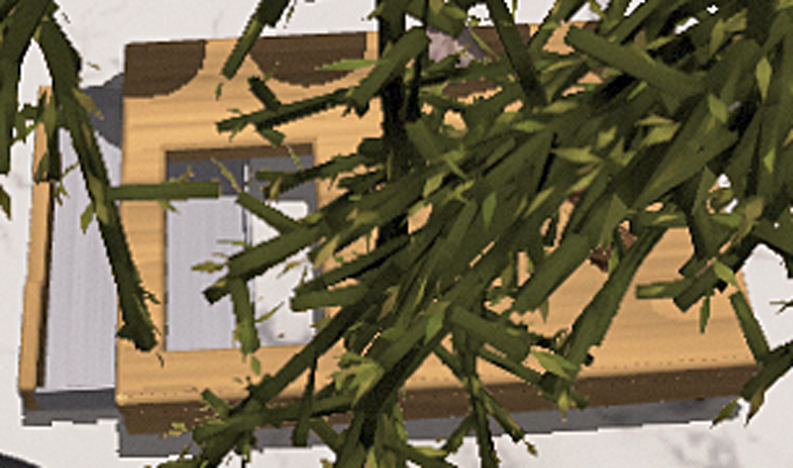

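View pics/s0c.png

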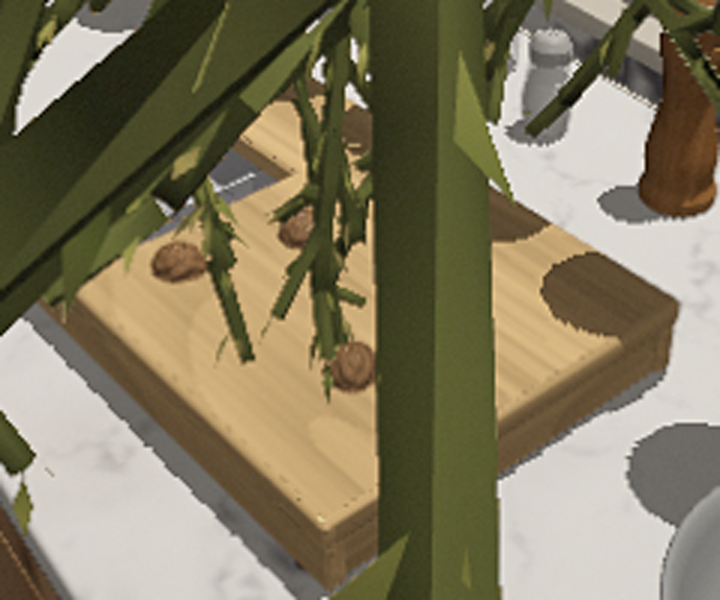

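The crops show the chute, the tray (about 80 mm out), three shells and the garlic at top (338,209). One shell is hidden. I'll fit the board and look for brown patches through the leaves.

```bash
cat >> h.py <<'E'
def fit():
    W=np.r_[onz("top",[[213.8,207.3],[209.2,343.8],[456,331],[228.8,248.5],[286.9,246.5],[228,325.8]],58),onz("scene",[[386.3,282],[268.7,356]],58)][:,:2]
    B=np.array([[140,200],[-140,200],[-140,-200],[45,170],[45,70],[-105,170],[140,-200],[-140,-200]],float)
    wc,bc=W.mean(0),B.mean(0); U,S,V=np.linalg.svd((B-bc).T@(W-wc)); M=(U@V).T; t=wc-M@bc
    return M,t,W-(B@M.T+t)
M,T,res=fit()
tob=lambda w:(np.asarray(w)[:,:2]-T)@M
tow=lambda b:np.asarray(b,float)@M.T+T
E
python3 - <<'E'
from h import *
np.set_printoptions(precision=1,suppress=True)
print(T,np.degrees(np.arctan2(M[1,0],M[0,0])));print(res)
print("scene shells",tob(onz("scene",[[220,267.3],[259,256],[277.5,302]],66)), "top brown",tob(onz("top",[[394.6,280.4]],66)))
print("tray front",tob(onz("top",[[165+40/2.6,190+88/2.6],[165+23/2.6,190+388/2.6]],38)))
print("garlic",tob(onz("top",[[338,209]],85)))
f=manip.state(); print(tob([f["position"]]))
for n in("top","scene"):
    im=cv2.imread("pics/%s0.png"%n[0]); h=cv2.cvtColor(im,cv2.COLOR_BGR2HSV)
    m=cv2.inRange(h,(0,70,35),(14,200,190)); 
    k,l,s,c=cv2.connectedComponentsWithStats(m)
    for i in range(1,k):
        b=tob(onz(n,[c[i]],66))[0]
        if s[i][4]>5 and abs(b[0])<145 and abs(b[1])<205: print(n,c[i],s[i][2:],b)
E
```

```text
[501.8 -49.3] 4.366685029110056
[[-2.4 -1.8]
 [ 4.3 -0.9]
 [ 1.   7.7]
 [-1.8 -0.7]
 [-3.  -2.5]
 [-0.9 -0.5]
 [-3.  -1. ]
 [ 5.8 -0.4]]
scene shells [[ -74.5   25.8]
 [   3.5    6.7]
 [ -52.8 -121.1]] top brown [[ -42.8 -107.1]]
tray front [[ 117.6  262.7]
 [-116.3  259.1]]
garlic [[ 98.9 -26.7]]
[[-227.1  650.9]]
top [348.2 201. ] [3 3 6] [131.6 -50.9]
top [230.2 215.5] [4 4 6] [110.1 167. ]
top [288.3 218.8] [3 6 9] [96.6 62.1]
top [295.2 217.2] [10  3 12] [99.4 49.6]
top [221.8 223.6] [3 6 8] [ 92.4 182. ]
top [338.5 223.5] [ 8  5 15] [ 80.9 -27. ]
top [385.4 265.1] [ 5  5 10] [-11.9 -96.6]
top [405.8 280.8] [ 7  9 24] [ -44.9 -125.8]
top [396. 287.] [ 8  6 28] [ -55.6 -107.2]
top [395.9 292. ] [6 4 8] [ -64.9 -105.4]
scene [258.4 256.5] [11 13 61] [1.7 6.2]
scene [219.1 268. ] [18 12 89] [-77.1  25.1]
scene [222.5 262.5] [5 4 8] [-62.6  35.5]
scene [273.7 298.3] [3 5 6] [ -52.  -109.4]
scene [278.5 305. ] [14 12 41] [ -56.3 -128.2]
```

```bash
cat >> h.py <<'E'
def go(bx,by,z):
    s=manip.state(); r=R.from_quat(s["orientation"]); t=np.r_[tow([[bx,by]])[0],z]
    G=np.c_[np.r_[M[:,1],0],np.r_[M[:,0],0],[0,0,-1]]
    print(bx,by,z,"shift",(r.inv().apply(t-s["position"])).round(1),"rot",np.degrees((r.inv()*R.from_matrix(G)).as_rotvec()).round(1))
def st():
    s=manip.state(); print("t",s["t"],"board",tob([s["position"]])[0].round(1),"z",s["position"][2].round(1),"F",s["ft_force"].round(1),"w",s["grip_width"])
E
python3 - <<'E'
from h import *
go(0,300,110)
E
```

```text
0 300 110 shift [-356.3 -218.4  121. ] rot [-0.1  0.  64.4]
```

{"api": "apply_moves", "payload": {"commands": [{"tx":-36,"ty":-22,"tz":10,"rz":8,"gripper":0.55},{"tx":-72,"ty":-44,"tz":20,"rz":16,"gripper":0.55},{"tx":-108,"ty":-66,"tz":30,"rz":24,"gripper":0.55},{"tx":-144,"ty":-88,"tz":40,"rz":32,"gripper":0.55},{"tx":-185,"ty":-113,"tz":55,"rz":40,"gripper":0.55},{"tx":-227,"ty":-139,"tz":70,"rz":48,"gripper":0.55},{"tx":-265,"ty":-162,"tz":85,"rz":56,"gripper":0.55},{"tx":-300,"ty":-184,"tz":100,"rz":64.4,"gripper":0.55}]}}

```text
invalid input at $.commands[0]: expected keys gripper, tx, ty, tz, rx, ry, rz
```

Run:
```python
from h import *
st();go(0,300,80);go(0,290,16)
```

```text
t 0.15 board [-227.1  650.9] z 230.7 F [0.  0.5 0.3] w 85.35102414490304
0 300 80 shift [-356.2 -218.4  151. ] rot [-0.1  0.  64.4]
0 290 16 shift [-360.6 -227.3  215. ] rot [-0.1  0.  64.4]
```

{"api": "apply_moves", "payload": {"commands": [{"tx":-36,"ty":-22,"tz":10,"rx":0,"ry":0,"rz":8,"gripper":0.55},{"tx":-72,"ty":-44,"tz":20,"rx":0,"ry":0,"rz":16,"gripper":0.55},{"tx":-108,"ty":-66,"tz":30,"rx":0,"ry":0,"rz":24,"gripper":0.55},{"tx":-144,"ty":-88,"tz":40,"rx":0,"ry":0,"rz":32,"gripper":0.55},{"tx":-185,"ty":-113,"tz":55,"rx":0,"ry":0,"rz":40,"gripper":0.55},{"tx":-227,"ty":-139,"tz":70,"rx":0,"ry":0,"rz":48,"gripper":0.55},{"tx":-265,"ty":-162,"tz":85,"rx":0,"ry":0,"rz":56,"gripper":0.55},{"tx":-300,"ty":-184,"tz":100,"rx":0,"ry":0,"rz":64.4,"gripper":0.55}]}}

```text
t: 0.95
position: [440.3, 300.6, 130.9]
orientation: [0.682, 0.732, 0.0, 0.0]
ft_force: [0.9, 1.3, 0.4]
grip_width: 19.1
gripper_force: 0.0
```

Run:
```python
from h import *
st();go(0,300,80);go(0,290,16)
```

```text
t 0.95 board [-34.7 353.5] z 130.9 F [0.9 1.3 0.4] w 19.12532958783147
0 300 80 shift [-53.3  35.   50.9] rot [ 0.   0.  -0.3]
0 290 16 shift [-63.3  35.  114.9] rot [ 0.   0.  -0.3]
```

{"api": "apply_moves", "payload": {"commands": [{"tx":-25,"ty":17,"tz":25,"rx":0,"ry":0,"rz":0,"gripper":0.55},{"tx":-53,"ty":35,"tz":50,"rx":0,"ry":0,"rz":0,"gripper":0.55},{"tx":-53,"ty":35,"tz":80,"rx":0,"ry":0,"rz":0,"gripper":0.55},{"tx":-53,"ty":35,"tz":112,"rx":0,"ry":0,"rz":0,"gripper":0.55},{"tx":-53,"ty":35,"tz":112,"rx":0,"ry":0,"rz":0,"gripper":0.55}]}}

```text
t: 1.45
position: [475.7, 250.9, 16.0]
orientation: [0.68, 0.734, -0.003, -0.001]
ft_force: [-1.4, -0.3, 0.4]
grip_width: 19.6
gripper_force: 0.0
```

Run:
```python
from h import *
st();go(0,220,16)
snap("top","t1.png")
a=cv2.imread("pics/t1.png")[100:400,100:500]; cv2.imwrite("pics/t1c.png",cv2.resize(a,None,fx=2,fy=2,interpolation=cv2.INTER_CUBIC))
```

```text
t 1.45 board [ -3.2 301.3] z 16.0 F [-1.4 -0.3  0.4] w 19.61326703238602
0 220 16 shift [-81.3   3.2   0.2] rot [-0.3  0.2  0. ]
```

View pics/t1c.png

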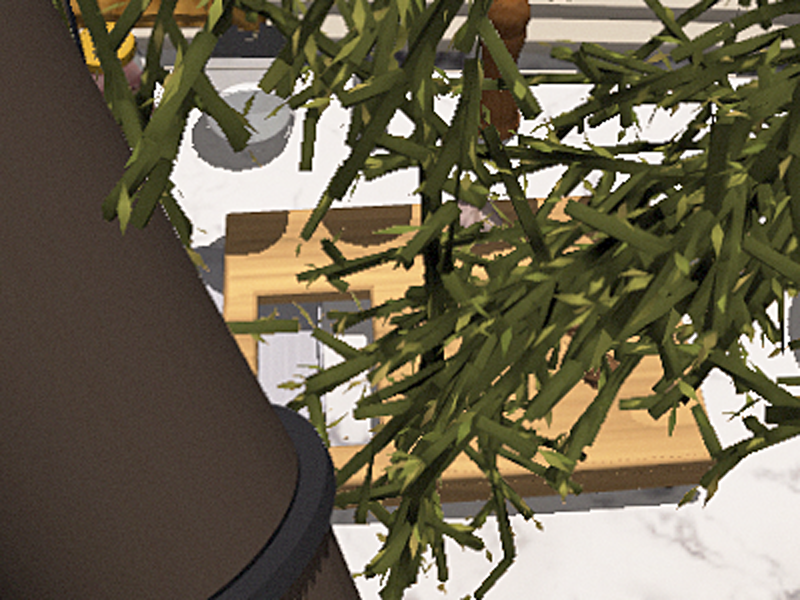

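The arm now covers the board's left end, so the gripper can't be seen, but its measured position is good. I'll push the tray.

{"api": "apply_moves", "payload": {"commands": [{"tx":-15,"ty":3,"tz":0,"rx":0,"ry":0,"rz":0,"gripper":0.55},{"tx":-28,"ty":3,"tz":0,"rx":0,"ry":0,"rz":0,"gripper":0.55},{"tx":-40,"ty":3,"tz":0,"rx":0,"ry":0,"rz":0,"gripper":0.55},{"tx":-52,"ty":3,"tz":0,"rx":0,"ry":0,"rz":0,"gripper":0.55},{"tx":-64,"ty":3,"tz":0,"rx":0,"ry":0,"rz":0,"gripper":0.55},{"tx":-75,"ty":3,"tz":0,"rx":0,"ry":0,"rz":0,"gripper":0.55},{"tx":-82,"ty":3,"tz":0,"rx":0,"ry":0,"rz":0,"gripper":0.55},{"tx":-84,"ty":3,"tz":0,"rx":0,"ry":0,"rz":0,"gripper":0.55}]}}

```text
t: 2.3
position: [487.4, 167.8, 19.3]
orientation: [0.68, 0.733, -0.0, -0.0]
ft_force: [0.6, 1.6, 2.1]
grip_width: 19.5
gripper_force: 1.0
```

Run:
```python
from h import *
st()
```

```text
t 2.3 board [  2.2 217.6] z 19.3 F [0.6 1.6 2.1] w 19.536626897744753
```

{"api": "apply_moves", "payload": {"commands": [{"tx":-2,"ty":0,"tz":2,"rx":0,"ry":0,"rz":0,"gripper":0.55},{"tx":-4,"ty":0,"tz":2,"rx":0,"ry":0,"rz":0,"gripper":0.55},{"tx":-6,"ty":0,"tz":2,"rx":0,"ry":0,"rz":0,"gripper":0.55},{"tx":-8,"ty":0,"tz":2,"rx":0,"ry":0,"rz":0,"gripper":0.55},{"tx":-8,"ty":0,"tz":2,"rx":0,"ry":0,"rz":0,"gripper":0.55}]}}

```text
t: 2.8
position: [487.8, 162.1, 17.1]
orientation: [0.679, 0.734, 0.0, -0.0]
ft_force: [0.9, 5.4, -2.1]
grip_width: 19.1
gripper_force: 0.2
```

Run:
```python
from h import *
st()
```

```text
t 2.8 board [  2.1 211.8] z 17.1 F [ 0.9  5.4 -2.1] w 19.1439506256423
```

{"api": "apply_moves", "payload": {"commands": [{"tx":-2,"ty":0,"tz":0,"rx":0,"ry":0,"rz":0,"gripper":0.55},{"tx":-4,"ty":0,"tz":0,"rx":0,"ry":0,"rz":0,"gripper":0.55},{"tx":-6,"ty":0,"tz":0,"rx":0,"ry":0,"rz":0,"gripper":0.55},{"tx":-6,"ty":0,"tz":0,"rx":0,"ry":0,"rz":0,"gripper":0.55}]}}

```text
t: 3.2
position: [487.7, 162.0, 17.2]
orientation: [0.677, 0.736, 0.002, -0.002]
ft_force: [-2.6, 24.8, -5.9]
grip_width: 19.5
gripper_force: 0.5
```

Run:
```python
from h import *
st()
```

```text
t 3.2 board [  2.  211.7] z 17.2 F [-2.6 24.8 -5.9] w 19.510634034874293
```

The tray is home: the tool stopped at 211.7, and less the finger half-width that gives 201, at 25 N. Next I'll retract, lift, and look for the hidden shell.

{"api": "apply_moves", "payload": {"commands": [{"tx":20,"ty":0,"tz":0,"rx":0,"ry":0,"rz":0,"gripper":0.55},{"tx":35,"ty":0,"tz":0,"rx":0,"ry":0,"rz":0,"gripper":0.55},{"tx":35,"ty":0,"tz":-40,"rx":0,"ry":0,"rz":0,"gripper":0.55},{"tx":35,"ty":0,"tz":-80,"rx":0,"ry":0,"rz":0,"gripper":0.55},{"tx":35,"ty":-20,"tz":-110,"rx":0,"ry":0,"rz":0,"gripper":0.55},{"tx":35,"ty":-40,"tz":-110,"rx":0,"ry":0,"rz":0,"gripper":0.55}]}}

```text
t: 3.8
position: [448.0, 187.5, 130.7]
orientation: [0.68, 0.733, 0.003, 0.001]
ft_force: [-0.0, 0.9, -0.1]
grip_width: 19.0
gripper_force: 0.0
```

Run:
```python
from h import *
st();go(-75,-14,120);go(-75,-14,63)
c=viewer.get_calibration("scene")
def proj(n,b,z):
    c=viewer.get_calibration(n);A=np.array(c["attitude"]);A=A if A.shape==(3,3) else R.from_quat(A).as_matrix()
    p=(np.r_[tow([b])[0],z]-c["eye"])@A; return cv2.projectPoints(np.array([[p[0],-p[1],-p[2]]]),np.zeros(3),np.zeros(3),c["intrinsics"],c["D"])[0].ravel().round(1)
for b in [(-12,-97),(30,-97),(-12,-60),(-12,-130),(40,-40),(30,-130)]: print(b,proj("scene",b,66),proj("top",b,66))
s=snap("scene","s1.png");t=snap("top","t1b.png")
a=cv2.resize(s[200:350,200:350],(400,400),interpolation=cv2.INTER_CUBIC);b=cv2.resize(t[200:330,290:420],(400,400),interpolation=cv2.INTER_CUBIC)
cv2.imwrite("pics/j1.png",np.hstack([a,b])[:,:,::-1])
```

```text
t 3.8 board [-35.6 240.1] z 130.7 F [-0.   0.9 -0.1] w 18.998924270101075
-75 -14 120 shift [-254.2  -39.4    9.9] rot [ 0.3 -0.1 -0. ]
-75 -14 63 shift [-254.3  -39.7   66.9] rot [ 0.3 -0.1 -0. ]
(-12, -97) [286.9 285.2] [385.6 265.1]
(30, -97) [304.5 275.6] [381.7 244.8]
(-12, -60) [274.  275.4] [364.1 266.3]
(-12, -130) [299.  294.4] [404.7 264.1]
(40, -40) [288.7 259.5] [348.6 241.8]
(30, -130) [316.8 284.4] [400.2 243.9]
```

View pics/j1.png

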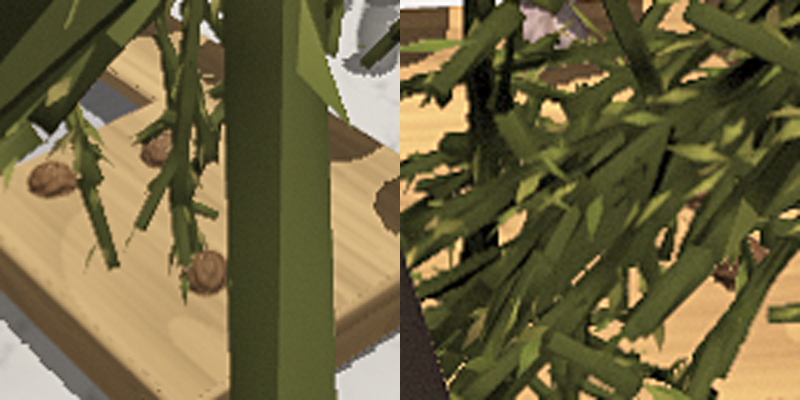

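The scene shows three shells as before. In the top view a separate brown bit at about px (386,268) suggests the fourth is near board (-13,-97). I'll sweep A first.

{"api": "apply_moves", "payload": {"commands": [{"tx":-45,"ty":-10,"tz":0,"rx":0,"ry":0,"rz":0,"gripper":0.55},{"tx":-95,"ty":-20,"tz":0,"rx":0,"ry":0,"rz":0,"gripper":0.55},{"tx":-145,"ty":-30,"tz":0,"rx":0,"ry":0,"rz":0,"gripper":0.55},{"tx":-195,"ty":-39,"tz":0,"rx":0,"ry":0,"rz":0,"gripper":0.55},{"tx":-235,"ty":-39,"tz":0,"rx":0,"ry":0,"rz":0,"gripper":0.55},{"tx":-254,"ty":-39,"tz":20,"rx":0,"ry":0,"rz":0,"gripper":0.55},{"tx":-256,"ty":-39,"tz":40,"rx":0,"ry":0,"rz":0,"gripper":0.55},{"tx":-256,"ty":-39,"tz":55,"rx":0,"ry":0,"rz":0,"gripper":0.55}]}}

```text
t: 4.7
position: [426.5, -72.9, 71.1]
orientation: [0.68, 0.733, -0.001, -0.0]
ft_force: [1.1, 0.6, -0.2]
grip_width: 19.6
gripper_force: 0.0
```

Run:
```python
from h import *
st();go(-75,-16,63);go(-75,88,63)
```

```text
t 4.7 board [-76.8 -17.8] z 71.1 F [ 1.1  0.6 -0.2] w 19.584641468419125
-75 -16 63 shift [1.8 1.9 8.1] rot [-0.1  0.  -0.1]
-75 88 63 shift [105.8   1.6   8. ] rot [-0.1  0.  -0.1]
```

{"api": "apply_moves", "payload": {"commands": [{"tx":0,"ty":2,"tz":8,"rx":0,"ry":0,"rz":0,"gripper":0.55},{"tx":15,"ty":2,"tz":8,"rx":0,"ry":0,"rz":0,"gripper":0.55},{"tx":30,"ty":2,"tz":8,"rx":0,"ry":0,"rz":0,"gripper":0.55},{"tx":45,"ty":2,"tz":8,"rx":0,"ry":0,"rz":0,"gripper":0.55},{"tx":60,"ty":2,"tz":8,"rx":0,"ry":0,"rz":0,"gripper":0.55},{"tx":75,"ty":2,"tz":8,"rx":0,"ry":0,"rz":0,"gripper":0.55},{"tx":90,"ty":2,"tz":8,"rx":0,"ry":0,"rz":0,"gripper":0.55},{"tx":106,"ty":2,"tz":8,"rx":0,"ry":0,"rz":0,"gripper":0.55}]}}

```text
t: 5.5
position: [421.0, 35.2, 64.4]
orientation: [0.679, 0.734, -0.0, 0.0]
ft_force: [0.1, -0.3, 0.7]
grip_width: 18.9
gripper_force: 0.0
```

Run:
```python
from h import *
st();go(3,-36,120)
```

```text
t 5.5 board [-74.1  90.4] z 64.4 F [ 0.1 -0.3  0.7] w 18.863229600386724
3 -36 120 shift [-126.5   77.   -55.6] rot [0.  0.  0.1]
```

{"api": "apply_moves", "payload": {"commands": [{"tx":0,"ty":0,"tz":-40,"rx":0,"ry":0,"rz":0,"gripper":0.55},{"tx":-40,"ty":25,"tz":-45,"rx":0,"ry":0,"rz":0,"gripper":0.55},{"tx":-80,"ty":50,"tz":-45,"rx":0,"ry":0,"rz":0,"gripper":0.55},{"tx":-115,"ty":77,"tz":-45,"rx":0,"ry":0,"rz":0,"gripper":0.55},{"tx":-125,"ty":77,"tz":-40,"rx":0,"ry":0,"rz":0,"gripper":0.55},{"tx":-125,"ty":77,"tz":-20,"rx":0,"ry":0,"rz":0,"gripper":0.55},{"tx":-125,"ty":77,"tz":0,"rx":0,"ry":0,"rz":0,"gripper":0.55},{"tx":-110,"ty":77,"tz":0,"rx":0,"ry":0,"rz":0,"gripper":0.55}]}}

```text
t: 6.3
position: [504.3, -70.7, 62.2]
orientation: [0.68, 0.733, -0.002, -0.001]
ft_force: [-0.1, 0.7, 0.4]
grip_width: 19.3
gripper_force: 0.0
```

{"api": "apply_moves", "payload": {"commands": [{"tx":15,"ty":0,"tz":0,"rx":0,"ry":0,"rz":0,"gripper":0.55},{"tx":30,"ty":0,"tz":0,"rx":0,"ry":0,"rz":0,"gripper":0.55},{"tx":45,"ty":0,"tz":0,"rx":0,"ry":0,"rz":0,"gripper":0.55},{"tx":60,"ty":0,"tz":0,"rx":0,"ry":0,"rz":0,"gripper":0.55},{"tx":75,"ty":0,"tz":0,"rx":0,"ry":0,"rz":0,"gripper":0.55},{"tx":90,"ty":0,"tz":0,"rx":0,"ry":0,"rz":0,"gripper":0.55},{"tx":106,"ty":0,"tz":0,"rx":0,"ry":0,"rz":0,"gripper":0.55},{"tx":110,"ty":0,"tz":0,"rx":0,"ry":0,"rz":0,"gripper":0.55}]}}

```text
t: 7.1
position: [497.1, 42.7, 64.1]
orientation: [0.678, 0.735, -0.0, -0.0]
ft_force: [-0.1, 0.1, -0.8]
grip_width: 19.0
gripper_force: 0.0
```

Run:
```python
from h import *
st();go(-53,-165,64)
s=snap("scene","s2.png");t=snap("top","t2.png")
a=cv2.resize(s[200:350,180:330],(400,400),interpolation=cv2.INTER_CUBIC);b=cv2.resize(t[190:340,210:360],(400,400),interpolation=cv2.INTER_CUBIC)
cv2.imwrite("pics/j2.png",np.hstack([a,b])[:,:,::-1])
```

```text
t 7.1 board [ 2.3 92. ] z 64.1 F [-0.1  0.1 -0.8] w 19.015017336634134
-53 -165 64 shift [-256.8  -56.2   -0. ] rot [-0.  -0.   0.2]
```

View pics/j2.png

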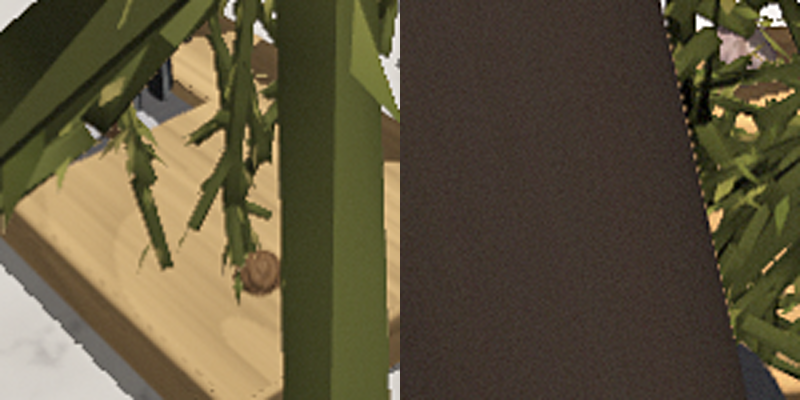

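A and B are gone from the board, and C is still there at scene px (278,302). Next is C, sweeping the lane x≈-55.

{"api": "apply_moves", "payload": {"commands": [{"tx":0,"ty":0,"tz":-40,"rx":0,"ry":0,"rz":0,"gripper":0.55},{"tx":-45,"ty":-12,"tz":-45,"rx":0,"ry":0,"rz":0,"gripper":0.55},{"tx":-92,"ty":-24,"tz":-45,"rx":0,"ry":0,"rz":0,"gripper":0.55},{"tx":-139,"ty":-36,"tz":-45,"rx":0,"ry":0,"rz":0,"gripper":0.55},{"tx":-186,"ty":-48,"tz":-45,"rx":0,"ry":0,"rz":0,"gripper":0.55},{"tx":-232,"ty":-57,"tz":-45,"rx":0,"ry":0,"rz":0,"gripper":0.55},{"tx":-257,"ty":-57,"tz":-35,"rx":0,"ry":0,"rz":0,"gripper":0.55},{"tx":-257,"ty":-57,"tz":-10,"rx":0,"ry":0,"rz":0,"gripper":0.55}]}}

```text
t: 8.0
position: [460.7, -226.9, 75.8]
orientation: [0.682, 0.731, 0.0, 0.003]
ft_force: [0.7, 0.5, -1.2]
grip_width: 19.3
gripper_force: 0.0
```

Run:
```python
from h import *
st();go(-54,-165,64)
```

```text
t 8.0 board [ -54.5 -174. ] z 75.8 F [ 0.7  0.5 -1.2] w 19.26436157610856
-54 -165 64 shift [ 9.1  0.3 11.8] rot [ 0.2  0.3 -0.4]
```

{"api": "apply_moves", "payload": {"commands": [{"tx":0,"ty":0,"tz":10,"rx":0,"ry":0,"rz":0,"gripper":0.55},{"tx":0,"ty":0,"tz":10,"rx":0,"ry":0,"rz":0,"gripper":0.55},{"tx":16,"ty":0,"tz":10,"rx":0,"ry":0,"rz":0,"gripper":0.55},{"tx":32,"ty":0,"tz":10,"rx":0,"ry":0,"rz":0,"gripper":0.55},{"tx":48,"ty":0,"tz":10,"rx":0,"ry":0,"rz":0,"gripper":0.55},{"tx":64,"ty":0,"tz":10,"rx":0,"ry":0,"rz":0,"gripper":0.55},{"tx":80,"ty":0,"tz":10,"rx":0,"ry":0,"rz":0,"gripper":0.55},{"tx":96,"ty":0,"tz":10,"rx":0,"ry":0,"rz":0,"gripper":0.55}]}}

```text
t: 8.8
position: [453.3, -123.2, 65.2]
orientation: [0.679, 0.734, 0.0, 0.0]
ft_force: [0.6, 0.1, -0.8]
grip_width: 19.2
gripper_force: 0.0
```

Run:
```python
from h import *
st();go(-54,92,64)
s=snap("scene","s3.png");t=snap("top","t3.png")
a=cv2.resize(s[200:350,200:350],(400,400),interpolation=cv2.INTER_CUBIC);b=cv2.resize(t[200:330,290:420],(400,400),interpolation=cv2.INTER_CUBIC)
cv2.imwrite("pics/j3.png",np.hstack([a,b])[:,:,::-1])
```

```text
t 8.8 board [-54. -70.] z 65.2 F [ 0.6  0.1 -0.8] w 19.201084230402824
-54 92 64 shift [162.    0.4   1.2] rot [ 0.  -0.   0.1]
```

View pics/j3.png

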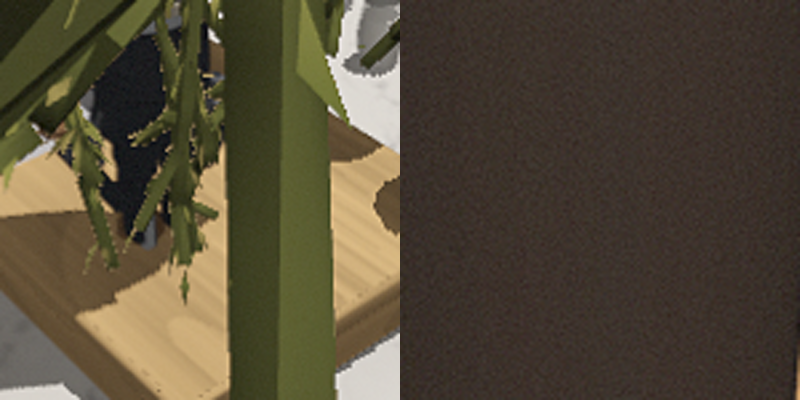

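C has moved ahead of the fingers, so I'll finish the sweep and then return for D.

{"api": "apply_moves", "payload": {"commands": [{"tx":20,"ty":0,"tz":1,"rx":0,"ry":0,"rz":0,"gripper":0.55},{"tx":40,"ty":0,"tz":1,"rx":0,"ry":0,"rz":0,"gripper":0.55},{"tx":60,"ty":0,"tz":1,"rx":0,"ry":0,"rz":0,"gripper":0.55},{"tx":80,"ty":0,"tz":1,"rx":0,"ry":0,"rz":0,"gripper":0.55},{"tx":100,"ty":0,"tz":1,"rx":0,"ry":0,"rz":0,"gripper":0.55},{"tx":120,"ty":0,"tz":1,"rx":0,"ry":0,"rz":0,"gripper":0.55},{"tx":140,"ty":0,"tz":1,"rx":0,"ry":0,"rz":0,"gripper":0.55},{"tx":161,"ty":0,"tz":1,"rx":0,"ry":0,"rz":0,"gripper":0.55}]}}

```text
t: 9.7
position: [441.2, 36.3, 64.1]
orientation: [0.679, 0.734, 0.0, 0.0]
ft_force: [0.7, -0.3, -0.1]
grip_width: 19.3
gripper_force: 0.0
```

{"api": "apply_moves", "payload": {"commands": [{"tx":0,"ty":0,"tz":0,"rx":0,"ry":0,"rz":0,"gripper":0.55},{"tx":0,"ty":0,"tz":-40,"rx":0,"ry":0,"rz":0,"gripper":0.55},{"tx":30,"ty":-20,"tz":-70,"rx":0,"ry":0,"rz":0,"gripper":0.55},{"tx":70,"ty":-40,"tz":-90,"rx":0,"ry":0,"rz":0,"gripper":0.55},{"tx":110,"ty":-50,"tz":-100,"rx":0,"ry":0,"rz":0,"gripper":0.55},{"tx":150,"ty":-60,"tz":-100,"rx":0,"ry":0,"rz":0,"gripper":0.55},{"tx":190,"ty":-60,"tz":-100,"rx":0,"ry":0,"rz":0,"gripper":0.55},{"tx":230,"ty":-60,"tz":-100,"rx":0,"ry":0,"rz":0,"gripper":0.55}]}}

```text
t: 10.5
position: [363.3, 261.8, 164.2]
orientation: [0.679, 0.734, 0.001, -0.0]
ft_force: [0.7, 0.1, -0.3]
grip_width: 19.3
gripper_force: 0.0
```

Run:
```python
from h import *
st();go(-12,-165,120)
s=snap("scene","s4.png");t=snap("top","t4.png")
a=cv2.resize(s[200:350,190:340],(400,400),interpolation=cv2.INTER_CUBIC);b=cv2.resize(t[190:350,220:420],(400,320),interpolation=cv2.INTER_CUBIC)
b=np.vstack([b,np.zeros((80,400,3),np.uint8)])
cv2.imwrite("pics/j4.png",np.hstack([a,b])[:,:,::-1])
d=abs(t.astype(int)-cv2.imread("pics/t0.png")[:,:,::-1]).max(2)[240:310,360:430]; ys,xs=np.nonzero(d>40); print(len(xs),list(zip(xs+360,ys+240))[::6])
```

```text
t 10.5 board [-114.5  320.7] z 164.2 F [ 0.7  0.1 -0.3] w 19.316713612713684
-12 -165 120 shift [-485.8  102.1   43.8] rot [ 0.1 -0.1  0. ]
94 [(np.int64(403), np.int64(277)), (np.int64(404), np.int64(279)), (np.int64(407), np.int64(280)), (np.int64(404), np.int64(282)), (np.int64(405), np.int64(283)), (np.int64(405), np.int64(284)), (np.int64(399), np.int64(285)), (np.int64(396), np.int64(286)), (np.int64(396), np.int64(287)), (np.int64(395), np.int64(288)), (np.int64(392), np.int64(289)), (np.int64(398), np.int64(289)), (np.int64(396), np.int64(290)), (np.int64(395), np.int64(291)), (np.int64(396), np.int64(292)), (np.int64(398), np.int64(293))]
```

View pics/j4.png

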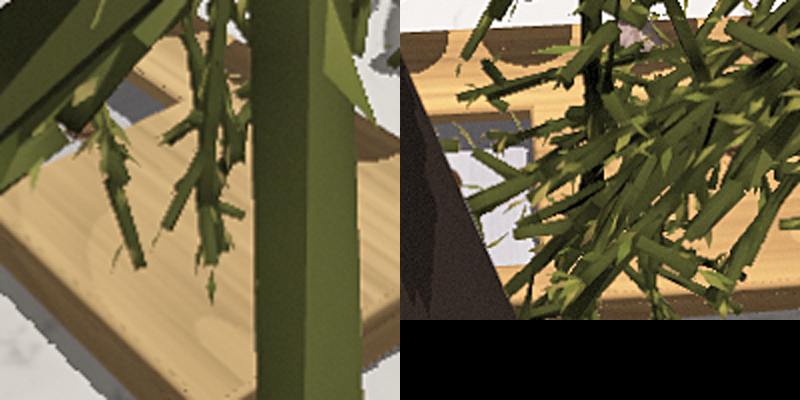

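C is gone from its place. D's brown bit is still at top px (385,265) and isn't visible in the scene view, so its centre must be near board (0,-108), behind the stem. I'll go around to start the sweep at y=-165.

{"api": "apply_moves", "payload": {"commands": [{"tx":-40,"ty":15,"tz":0,"rx":0,"ry":0,"rz":0,"gripper":0.42},{"tx":-88,"ty":30,"tz":0,"rx":0,"ry":0,"rz":0,"gripper":0.42},{"tx":-136,"ty":45,"tz":0,"rx":0,"ry":0,"rz":0,"gripper":0.42},{"tx":-184,"ty":60,"tz":0,"rx":0,"ry":0,"rz":0,"gripper":0.42},{"tx":-230,"ty":75,"tz":5,"rx":0,"ry":0,"rz":0,"gripper":0.42},{"tx":-276,"ty":90,"tz":10,"rx":0,"ry":0,"rz":0,"gripper":0.42},{"tx":-322,"ty":102,"tz":20,"rx":0,"ry":0,"rz":0,"gripper":0.42},{"tx":-366,"ty":112,"tz":30,"rx":0,"ry":0,"rz":0,"gripper":0.42}]}}

```text
t: 11.4
position: [503.2, -99.3, 133.6]
orientation: [0.68, 0.733, 0.0, 0.001]
ft_force: [-0.1, 0.6, 0.7]
grip_width: 25.2
gripper_force: 0.0
```

{"api": "apply_moves", "payload": {"commands": [{"tx":-40,"ty":0,"tz":0,"rx":0,"ry":0,"rz":0,"gripper":0.42},{"tx":-80,"ty":0,"tz":0,"rx":0,"ry":0,"rz":0,"gripper":0.42},{"tx":-110,"ty":0,"tz":5,"rx":0,"ry":0,"rz":0,"gripper":0.42},{"tx":-120,"ty":0,"tz":25,"rx":0,"ry":0,"rz":0,"gripper":0.42},{"tx":-120,"ty":0,"tz":50,"rx":0,"ry":0,"rz":0,"gripper":0.42},{"tx":-120,"ty":0,"tz":60,"rx":0,"ry":0,"rz":0,"gripper":0.42},{"tx":-120,"ty":0,"tz":60,"rx":0,"ry":0,"rz":0,"gripper":0.42}]}}

```text
t: 12.1
position: [510.7, -215.5, 72.4]
orientation: [0.68, 0.734, -0.001, -0.001]
ft_force: [-0.3, -0.5, 0.6]
grip_width: 25.3
gripper_force: 0.0
```

Run:
```python
from h import *
st();go(-1,-165,64)
```

```text
t 12.1 board [  -3.8 -166.5] z 72.4 F [-0.3 -0.5  0.6] w 25.33867919688731
-1 -165 64 shift [1.5 2.8 8.4] rot [-0.1 -0.   0. ]
```

{"api": "apply_moves", "payload": {"commands": [{"tx":0,"ty":3,"tz":9,"rx":0,"ry":0,"rz":0,"gripper":0.42},{"tx":5,"ty":3,"tz":9,"rx":0,"ry":0,"rz":0,"gripper":0.42},{"tx":20,"ty":3,"tz":9,"rx":0,"ry":0,"rz":0,"gripper":0.42},{"tx":35,"ty":3,"tz":9,"rx":0,"ry":0,"rz":0,"gripper":0.42},{"tx":50,"ty":3,"tz":9,"rx":0,"ry":0,"rz":0,"gripper":0.42},{"tx":65,"ty":3,"tz":9,"rx":0,"ry":0,"rz":0,"gripper":0.42},{"tx":80,"ty":3,"tz":9,"rx":0,"ry":0,"rz":0,"gripper":0.42},{"tx":96,"ty":3,"tz":9,"rx":0,"ry":0,"rz":0,"gripper":0.42}]}}

```text
t: 12.9
position: [507.7, -117.2, 64.6]
orientation: [0.679, 0.734, 0.0, 0.0]
ft_force: [0.3, 0.1, 0.1]
grip_width: 24.9
gripper_force: 0.2
```

{"api": "apply_moves", "payload": {"commands": [{"tx":20,"ty":0,"tz":0,"rx":0,"ry":0,"rz":0,"gripper":0.42},{"tx":40,"ty":0,"tz":0,"rx":0,"ry":0,"rz":0,"gripper":0.42},{"tx":60,"ty":0,"tz":0,"rx":0,"ry":0,"rz":0,"gripper":0.42},{"tx":80,"ty":0,"tz":0,"rx":0,"ry":0,"rz":0,"gripper":0.42},{"tx":100,"ty":0,"tz":0,"rx":0,"ry":0,"rz":0,"gripper":0.42},{"tx":120,"ty":0,"tz":0,"rx":0,"ry":0,"rz":0,"gripper":0.42},{"tx":140,"ty":0,"tz":0,"rx":0,"ry":0,"rz":0,"gripper":0.42},{"tx":160,"ty":0,"tz":0,"rx":0,"ry":0,"rz":0,"gripper":0.42}]}}

```text
t: 13.7
position: [494.8, 42.6, 64.6]
orientation: [0.679, 0.734, 0.0, -0.0]
ft_force: [-0.1, -1.0, -0.1]
grip_width: 25.0
gripper_force: 0.0
```

{"api": "apply_moves", "payload": {"commands": [{"tx":3,"ty":0,"tz":0,"rx":0,"ry":0,"rz":0,"gripper":0.42},{"tx":3,"ty":0,"tz":-40,"rx":0,"ry":0,"rz":0,"gripper":0.42},{"tx":30,"ty":-20,"tz":-80,"rx":0,"ry":0,"rz":0,"gripper":0.42},{"tx":70,"ty":-40,"tz":-100,"rx":0,"ry":0,"rz":0,"gripper":0.42},{"tx":110,"ty":-60,"tz":-120,"rx":0,"ry":0,"rz":0,"gripper":0.42},{"tx":150,"ty":-80,"tz":-140,"rx":0,"ry":0,"rz":0,"gripper":0.42},{"tx":190,"ty":-100,"tz":-150,"rx":0,"ry":0,"rz":0,"gripper":0.42},{"tx":235,"ty":-120,"tz":-150,"rx":0,"ry":0,"rz":0,"gripper":0.42}]}}

```text
t: 14.5
position: [357.1, 266.8, 216.1]
orientation: [0.68, 0.734, 0.002, -0.0]
ft_force: [1.7, 1.3, 0.2]
grip_width: 24.6
gripper_force: 0.0
```

{"api": "apply_moves", "payload": {"commands": [{"tx":40,"ty":-20,"tz":0,"rx":0,"ry":0,"rz":0,"gripper":0.42},{"tx":80,"ty":-40,"tz":0,"rx":0,"ry":0,"rz":0,"gripper":0.42},{"tx":120,"ty":-60,"tz":0,"rx":0,"ry":0,"rz":0,"gripper":0.42},{"tx":160,"ty":-80,"tz":0,"rx":0,"ry":0,"rz":0,"gripper":0.42},{"tx":200,"ty":-90,"tz":0,"rx":0,"ry":0,"rz":0,"gripper":0.42}]}}

```text
t: 15.0
position: [250.1, 459.1, 214.5]
orientation: [0.679, 0.734, -0.0, -0.0]
ft_force: [1.1, -0.2, 0.7]
grip_width: 24.8
gripper_force: 0.0
```

Run:
```python
from h import *
st()
s=snap("scene","s5.png");t=snap("top","t5.png")
cv2.imwrite("pics/j5.png",cv2.resize(t[190:370,165:470],None,fx=2.6,fy=2.6,interpolation=cv2.INTER_CUBIC)[:,:,::-1])
a=cv2.imread("pics/t0.png").astype(int)[:,:,::-1];d=abs(t-a).max(2)
ys,xs=np.nonzero(d[255:277,370:400]>30);print("D change",list(zip(xs+370,ys+255)))
# changes on the board (right part) & browns
h=cv2.cvtColor(s,cv2.COLOR_RGB2HSV);m=cv2.inRange(h,(0,70,35),(14,200,190));k,l,S,c=cv2.connectedComponentsWithStats(m)
for i in range(1,k):
    b=tob(onz("scene",[c[i]],66))[0]
    if S[i][4]>5 and abs(b[0])<145 and abs(b[1])<205: print(c[i],S[i][2:],b)
```

```text
t 15.0 board [-212.2  526. ] z 214.5 F [ 1.1 -0.2  0.7] w 24.771357516330426
D change [(np.int64(388), np.int64(262)), (np.int64(389), np.int64(262)), (np.int64(385), np.int64(263)), (np.int64(386), np.int64(263)), (np.int64(387), np.int64(263)), (np.int64(388), np.int64(263)), (np.int64(384), np.int64(264)), (np.int64(385), np.int64(264)), (np.int64(386), np.int64(264)), (np.int64(387), np.int64(264)), (np.int64(388), np.int64(264)), (np.int64(383), np.int64(265)), (np.int64(384), np.int64(265)), (np.int64(385), np.int64(265)), (np.int64(386), np.int64(265)), (np.int64(387), np.int64(265)), (np.int64(388), np.int64(265)), (np.int64(383), np.int64(266)), (np.int64(384), np.int64(266)), (np.int64(385), np.int64(266)), (np.int64(386), np.int64(266)), (np.int64(383), np.int64(267)), (np.int64(384), np.int64(267)), (np.int64(385), np.int64(267)), (np.int64(386), np.int64(267)), (np.int64(384), np.int64(268)), (np.int64(385), np.int64(268)), (np.int64(386), np.int64(268))]
[222.41666667 248.08333333] [ 4  6 12] [-36.11800375  76.3934317 ]
```

View pics/j5.png

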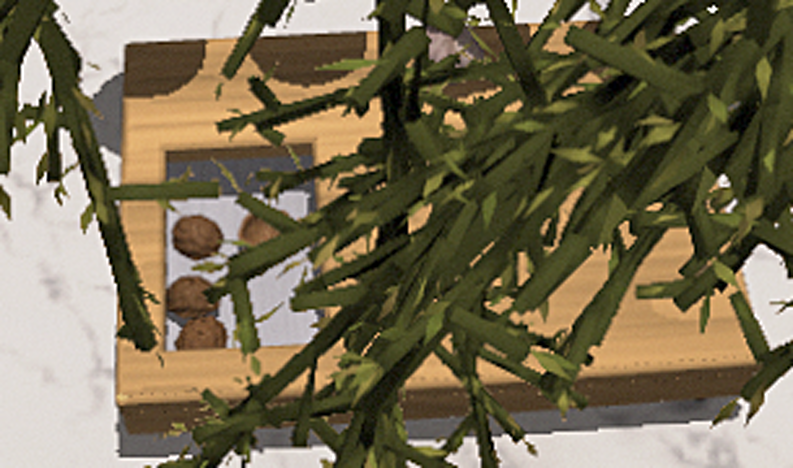

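All four shells are visible in the chute, inside the tray, at crop (197,237), (262,228), (192,297) and (202,335). The tray is flush and the garlic is undisturbed at (450,48).

```bash
python3 -c "
from h import *
print(order.job_done())"
```

```text
the job is handed in; nothing more can be done
None
```

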